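# Load the pressure tester and lock its bell

### The arm

A 6-joint arm with a two-finger parallel gripper is mounted at the origin on a cart in front of the work surface, level with it; the furniture and walls round the work are solid. World frame = base frame: x ahead of the robot, y to its left, z up, the work surface at z = 0. Lengths are in mm, angles in degrees, forces in N, time in s.
With the tool pointing down it reaches from about 300 to 775 mm from the base axis. Payload 14.6 kg.
Tool frame: the origin (TCP) lies at the centre of the arm's flange, where the gripper is bolted on; the fingertips stand 199 mm ahead of it and the grasp point (between the pads) lies 180 mm ahead of it; z points along the fingers, y is the line along which they close (so a half turn about z gives the same grasp; the last joint's range is limited). The gripper opens to 94 mm and grips with 3 to 60 N. Pads are 16 mm wide; open, the fingers measure 119 mm over their backs; the gripper's body (75 mm by 177 mm) begins 78 mm behind the grasp point.
Start: joints at [69.408, 17.183, 87.147, -0, 75.671, -3.816], TCP at [158.747, 526.584, 404.646] pointing down, gripper open.
Joint ranges: [-173.82, 173.82], [-45.26, 126.66], [13.44, 144.39], [-59.66, 239.66], [0, 175.72], [-146.38, 146.38]. Speed limits (degrees/s): [127.2, 127.2, 147.25, 180, 180, 180].

### API

Orientations are given as [roll, pitch, yaw] about the fixed x, y, z axes, in that order (R = Rz(yaw) Ry(pitch) Rx(roll)).
In Python, from plant import arm gives the robot as it stands.
- The arm moves only by the shell command python3 -m handwheel FILE, which reads ROWS from the file FILE. ROWS is a JSON object whose key "increments" holds a list of rows, 1 to 10 of them, each of 5 numbers: the opening from 0.0 (shut) to 1.0 (fully open), then dx, dy, dz in mm, then a turn about the tool's z in degrees; each row shifts and turns the commanded pose from where the row before left it, along the tool's axes as they then stand; what a row does not reach is not made up. A row lasts 1/10 s, in which the tool goes at most 50 mm and 8.59 degrees, less where a joint would pass 70% of its speed; a pose out of reach is approached as far as the arm can. The fingers move at their own pace and stop on an object; the grip force is fixed at half the most. Time passes only in rows, so rows that do not move let the fingers close. It prints the time, the measured TCP pose, the force, the opening and the grip force at its end. Input that does not fit is refused with a message, and nothing moves.
- arm.get_state(): the state, without advancing time (a new reading comes with each control period).
- arm.snapshot(name): name is "scene" or "top"; returns a dict with "pixels" (480x640x3 uint8, red, green, blue), "intrinsics" (3x3 intrinsics, pixels), "R" (3x3) and "t" (3): a world point X has camera coordinates R X + t. Camera axes: x right, y down, z forward; pixel columns grow to the right and rows downward; lengths in mm; the calibration is good to about 2 mm. A picture is of the moment at which its call begins. There is no depth.
- arm.finish_job(): hands the job in; it is judged then, once.
The state is a dict: "clock": time; "joints": joint angles; "dq": joint speeds; "joint_efforts": joint torques, N m; "tool_pos": TCP position; "orientation": TCP orientation; "wrist_force": force on the tool from outside, world axes, zero at the start; "torque": the same for the moment, N m; "width": opening from 0.0 (shut) to 1.0 (fully open); "grip_force": force on a finger pad.
Only numpy, scipy, OpenCV 4.12 (cv2) and the standard library are available. Lean on these libraries where they do the work, as an engineer would, in place of code of your own. Each camera call takes 0.05 s, during which the arm holds its last target. There are 200 camera calls.

### The job

Get the watch case ready for its pressure test: lay it glass up in the middle of the tester's rest and let go, then put the bell over it without hitting it, its two lugs down through the slots of the collar. Press the bell down gently against the sprung seal, turn it clockwise about a quarter turn as far as it goes and let it rise so that its lugs sit in the locking notches; leave it locked, force nothing and leave the other things on the bench alone.

Things in the scene. Friction and masses are not known exactly. Their poses are not given: they have to be found in the camera images.
- tester: Grey pressure tester fixed on the bench, housing 116 x 182 x 30 mm (x, y, z), gauge at its -y end, top of gauge 75 mm high. Origin on the bench below the chamber's axis, z up. Round the axis stand, inside one another, a steel bayonet collar, a black sprung seal ring and a rest for the watch. Over 40 N between bell and tester (all contacts added up) counts as forcing.
- collar_top (a point): Centre of the collar's top face, 52 mm above the bench. Collar 96 mm across, bore 72 mm, rim 12 mm wide. Two slots 14 mm wide, facing each other, go down through the rim about 80 deg anticlockwise (from above) of tester +x and -x; the collar's thread leaves it up to 29 deg off either way, not measured: feel for it. From the slots lugs turn under the 6 mm rim clockwise only, 80 deg to a hard stop.
- seal_top (a point): Centre of the free seal ring's top, 42 mm above the bench; the bell's rim lands on it when the lugs are in the slots (bell origin 42 mm above the bench). It pushes up with 6 N, 14 N at its hard end 9 mm lower. Lugs pass under the rim with the bell origin at 36 mm or lower (end: 33). At the stop the rim has notches 3 mm deep underneath: let up, the lugs rise into them and the bell stays at 39 mm.
- rest (a point): Centre of the top of the rest, a flat black pad 27 mm across on the chamber's axis, 54 mm above the bench and 2 mm above the collar's top; tester's axes.
- bell: Bell of 0.2 to 0.3 kg: clear cup open below, 68 mm outside, 60 inside, 36 mm deep; 6 mm metal top (to z 42 mm). Grip bar on top, 54 mm long on bell x, 14 wide on y, z 42 to 66 mm. Two lugs 12 mm wide in line with the bar, out to radius 42 mm, z 5 to 10 mm. Origin on the axis at the lower rim. With its lugs lying on the collar, off the slots, the origin is 47 mm above the bench.
- watch_case: Steel watch case without strap, 70 g, lying glass up: 32 mm between its flat flanks along its x, 43 mm over the strap horns along its y, 11 mm thick. Origin in the middle of its back. It and the bell start on a 2 mm bench mat, either one nearer the middle.
- eye_loupe: Black eye loupe, 37 mm across, 32 mm tall, standing on the bench. Bystander; origin at its foot.
- glass_bottle: Small glass bottle with black cap, 38 mm across, 84 mm tall. Bystander; origin at its foot.
- movement_holder: Small metal movement holder, 34 x 61 x 10 mm, on the bench. Bystander; origin at its underside.
- driver_gold: Thin watchmaker's screwdriver, 110 mm long, 9 mm thick, lying in front of the tester. Bystander; origin near its middle.

How it is judged (in metres and radians):
On the way, in this order (a step that is already met when the one before it is completed fails the run):
1. the watch case lies on the rest, let go (horizontal distance between watch_case and rest below 0.006 m and z of watch_case in the frame of rest between -0.002 and 0.003 m and angle between watch_case's own z axis and vertical below 0.12 rad and contact force between the fingers and watch_case below 0.1 N), for 0.2 s.
2. the bell is over the watch with its lugs down in the slots (horizontal distance between bell and rest below 0.004 m and z of bell in the frame of tester below 0.0445 m and angle between the x axis of bell and the x axis of tester, either way round above 0.8 rad), for 0.1 s.
At the end, for the whole second after the job is handed in: Bell locked: centred within 4 mm, origin 37.5 to 40.5 mm above the tester's foot (lugs up in the notches), bar within 0.6 rad of the tester's x axis, upright; watch case glass up on the rest, within 7 mm of its centre; both still (horizontal distance between bell and rest below 0.004 m and z of bell in the frame of tester between 0.0375 and 0.0405 m and angle between the x axis of bell and the x axis of tester, either way round below 0.6 rad and angle between bell's own z axis and vertical below 0.06 rad and horizontal distance between watch_case and rest below 0.007 m and z of watch_case in the frame of rest between -0.002 and 0.003 m and angle between watch_case's own z axis and vertical below 0.12 rad and linear speed of each of bell, watch_case below 0.01 m/s); the robot touches nothing.
It fails at once if the bell is forced on the tester: over 40 N between them (contact force between bell and tester above 40 N).
It fails at once if the bell strikes the watch case (contact force between bell and watch_case above 3 N).
It fails at once if a bystander is disturbed (distance of any of eye_loupe, glass_bottle, movement_holder, driver_gold from where it was at the start of the episode above 0.02 m).
It also fails if it takes over 72 s, if anything falls off the work surface, if the arm or the gripper's body presses on something with over 40 N, if the wrist force passes 120 N, or if a joint passes its speed limit or range.

## Working session

There is one attempt and no reset: what is moved stays moved. The work goes in short steps, Python scripts to look and compute and a shell command to move; the robot and the scene stay as the last step left them, time stands still between calls to the robot, and variables do not carry over. Pictures are saved under pics/ and viewed, at most 10 in all, crops included, and the job is handed in when it is done.

```bash
ls; mkdir -p pics; python3 - <<'E'
from plant import arm
import cv2,pickle
d={}
for n in("scene","top"):
    s=arm.snapshot(n); d[n]=s
    cv2.imwrite(f"pics/{n}0.png",s["pixels"][:,:,::-1])
    print(n,s["intrinsics"],s["R"],s["t"])
pickle.dump(d,open("s0.pkl","wb"))
print(arm.get_state())
E
```

```text
pics
scene [[573.06672261   0.         332.86281803]
 [  0.         573.06672261 233.93451191]
 [  0.           0.           1.        ]] [[ 0.59501629 -0.80365592  0.00963194]
 [-0.41971479 -0.32092703 -0.84902611]
 [ 0.68541601  0.5011417  -0.52826309]] [-314.40728187  256.5729992   983.58304727]
top [[470.9204936    0.         322.52818112]
 [  0.         470.9204936  231.59534267]
 [  0.           0.           1.        ]] [[-0.00958368 -0.99994545  0.00415246]
 [-0.98585014  0.00875343 -0.16740036]
 [ 0.16735488 -0.00569802 -0.98588026]] [  -7.98146454  494.80708013 1309.00556974]
{'clock': 0.1, 'joints': array([ 6.94086695e+01,  1.72099864e+01,  8.71770994e+01,  2.02510679e-03,
        7.56699974e+01, -3.81546131e+00]), 'dq': array([ 0.0271403 , -0.1088793 , -0.0182727 ,  0.0215921 ,  0.11100647,
        0.0371933 ]), 'joint_efforts': array([-8.25647967e-04, -5.32648015e+01, -3.53282154e+01,  7.08593731e-02,
        2.36415508e-02, -2.85292651e-05]), 'tool_pos': array([158.72867594, 526.55781013, 404.16387824]), 'orientation': array([-1.79943174e+02, -5.75574414e-03,  1.63223626e+02]), 'wrist_force': array([ 0.04280333, -0.13752106,  0.59484596]), 'torque': array([-0.02233346, -0.03269397,  0.01848215]), 'grip_force': 0.0, 'width': 1.0028465927008987}
```

View pics/scene0.png

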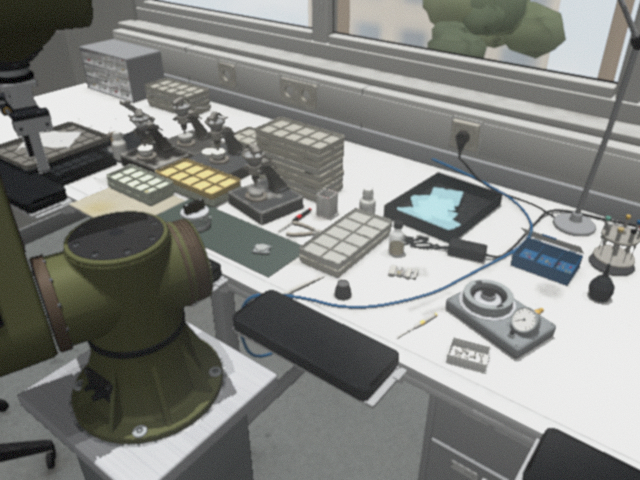

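View pics/top0.png

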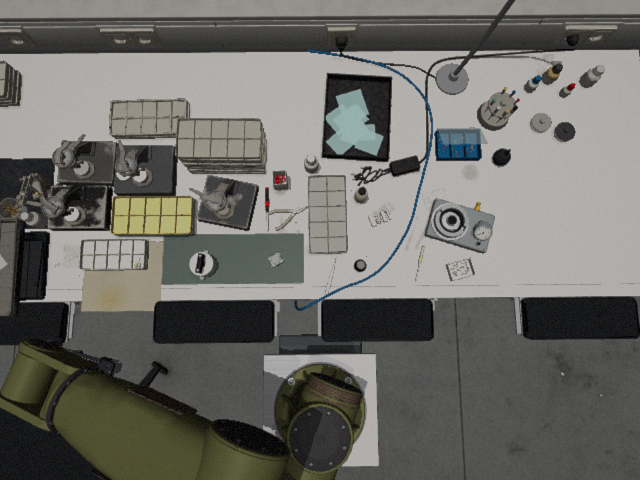

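Top view: bell about (202,263) and watch (276,260) on the green mat, tester collar about (452,222) with the gauge at (482,232). In the scene view the tester is about (490,298) and the watch (262,249). I'll zoom in next.

```bash
python3 - <<'E'
import cv2,pickle,numpy as np
d=pickle.load(open("s0.pkl","rb"))
t=d["top"]["pixels"][:,:,::-1]; s=d["scene"]["pixels"][:,:,::-1]
def c(im,x,y,w,h,f): return cv2.resize(im[y:y+h,x:x+w],(w*f,h*f),interpolation=cv2.INTER_CUBIC)
a=np.vstack([np.hstack([c(t,415,180,100,75,4),c(t,182,225,100,75,4)]),np.hstack([c(s,440,270,100,75,4),c(s,170,185,100,75,4)])])
print(a.shape); cv2.imwrite("pics/crop1.png",a)
E
```

```text
(600, 800, 3)
```

View pics/crop1.png

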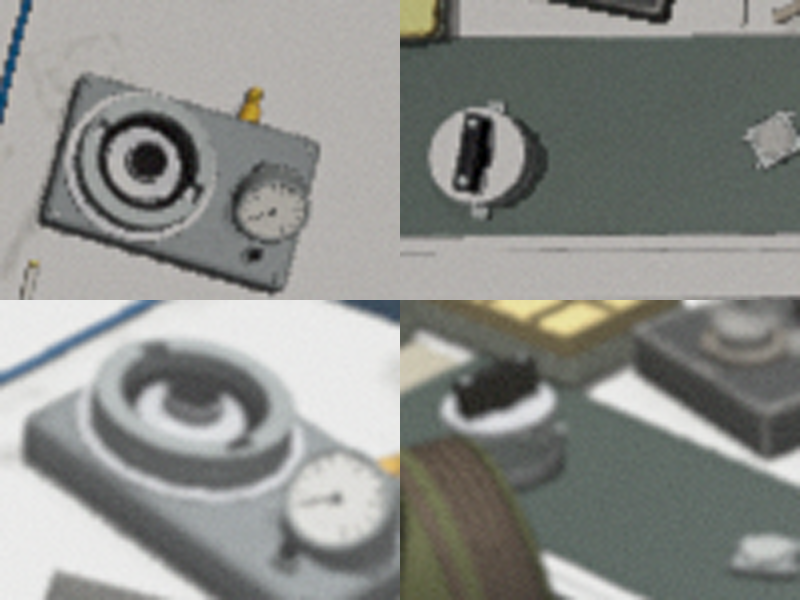

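The top crop shows the collar centre at crop (148,160) and its slots at (103,123) and (195,190). The bell's lugs are at (497,105) and (480,212), and the watch is a tilted square at (775,138). Next I'll cast rays for these and zoom in on the watch.

```bash
cat > h.py <<'E'
import numpy as np,cv2,pickle
def ray(s,uv,z):
    d=np.linalg.inv(s["intrinsics"])@np.array([uv[0],uv[1],1.]); R,t=s["R"],s["t"]
    o=-R.T@t; d=R.T@d; return (o+d*(z-o[2])/d[2])
def big(im,x,y,w,h,f): return cv2.resize(im[y:y+h,x:x+w],(w*f,h*f),interpolation=cv2.INTER_CUBIC)
def blob(s,box,lo,hi):
    "largest grey-range blob in box: contour (full px)"
    x,y,w,h=box; g=cv2.cvtColor(s["pixels"],cv2.COLOR_RGB2GRAY)[y:y+h,x:x+w]
    g=cv2.resize(g,None,fx=8,fy=8,interpolation=cv2.INTER_CUBIC)
    c,_=cv2.findContours(cv2.inRange(g,lo,hi),cv2.RETR_EXTERNAL,cv2.CHAIN_APPROX_NONE)
    c=max(c,key=cv2.contourArea)[:,0].astype(float); return (c+.5)/8-.5+[x,y]
E
python3 - <<'E'
from h import *
d=pickle.load(open("s0.pkl","rb")); T,S=d["top"],d["scene"]
f=lambda x,y,ox,oy:((x+.5)/4-.5+ox,(y+.5)/4-.5+oy)
pr=lambda n,v:print(n,np.round(v,1))
for n,p,z in(("rest",(148,160),54),("slotA",(103,123),52),("slotB",(195,190),52),("housTL",(85,75),30),("TR",(320,143),30),("BL",(42,222),30),("BR",(277,291),30)):
    pr("top "+n,ray(T,f(*p,415,180),z))
for n,p,z in(("lugA",(97,105),12),("lugB",(80,212),12),("bartop A",(80,116),68),("bartop B",(64,190),68),("disc",(77,158),44),("watch",(375,138),13)):
    pr("top "+n,ray(T,f(*p,182,225),z))
for n,p,z in(("rest",(193,90),54),("slotA",(155,48),52),("slotB",(245,140),52)):
    pr("sc "+n,ray(S,f(*p,440,270),z))
def cen(s,box,lo,hi,z):
    c=blob(s,box,lo,hi); P=np.array([ray(s,p,z)[:2] for p in c]).astype(np.float32)
    (cx,cy),r=cv2.minEnclosingCircle(P); m=cv2.moments(P.reshape(-1,1,2)); print(box,lo,hi,"n",len(c),"centroid",m['m10']/m['m00'],m['m01']/m['m00'],"minRect",cv2.minAreaRect(P)); return P
cen(T,(445,213,14,14),0,90,54)
cen(T,(262,247,30,26),125,255,13)
cen(S,(246,236,34,26),125,255,10)
cen(T,(185,240,32,40),125,255,44)
cen(T,(194,248,16,28),0,60,68)
g=cv2.hconcat([big(T["pixels"],264,248,25,25,16),big(S["pixels"],248,236,25,25,16)])
cv2.imwrite("pics/w.png",g[:,:,::-1])
E
```

```text
top rest [ 524.  -381.7   54. ]
top slotA [ 551.8 -351.4   52. ]
top slotB [ 502.3 -414.6   52. ]
top housTL [ 592.5 -345.8   30. ]
top TR [ 540.2 -514.7   30. ]
top BL [ 483.7 -309.3   30. ]
top BR [ 432.  -476.1   30. ]
top lugA [445.9 327.2  12. ]
top lugB [368.3 336.9  12. ]
top bartop A [431.  325.1  68. ]
top bartop B [379.5 334.4  68. ]
top disc [404.1 332.3  44. ]
top watch [419.8 124.8  13. ]
sc rest [ 522.3 -381.5   54. ]
sc slotA [ 545.8 -351.2   52. ]
sc slotB [ 503.4 -416.4   52. ]
(445, 213, 14, 14) 0 90 n 267 centroid 523.0194997829115 -380.76764338254793 minRect ((522.8285522460938, -380.44879150390625), (26.693326950073242, 29.626569747924805), 40.18223190307617)
(262, 247, 30, 26) 125 255 n 372 centroid 419.49857754454604 125.83706654001472 minRect ((419.96148681640625, 125.56080627441406), (31.50572967529297, 42.33180236816406), 29.516284942626953)
(246, 236, 34, 26) 125 255 n 360 centroid 419.90628604102403 125.98302440699557 minRect ((420.7134094238281, 125.71072387695312), (40.13282775878906, 39.42977523803711), 31.30461883544922)
(185, 240, 32, 40) 125 255 n 645 centroid 406.39729035788434 332.76268109532293 minRect ((408.2143249511719, 331.41351318359375), (67.5188980102539, 72.48290252685547), 48.415985107421875)
(194, 248, 16, 28) 0 60 n 452 centroid 405.1515710526142 327.8169913230314 minRect ((404.669677734375, 327.5910339355469), (21.389305114746094, 52.56174087524414), 82.53772735595703)
```

View pics/w.png

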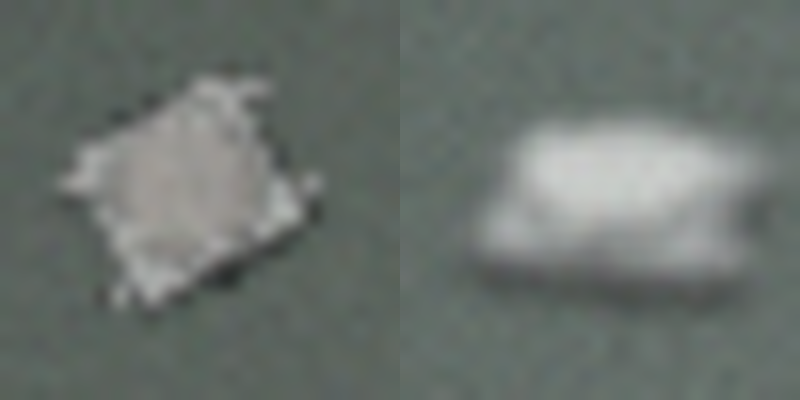

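The watch rectangle measures 31.5 × 42.3 mm, matching the case, with its flanks' normal at 29.5°, centred near (420,125.7). The rest is at about (523,-381.5), the tester yaw is about -17.5°, the slots lie at about 54°, and the bell is at about (405,331) with its bar at -8°.

```bash
cat > go.py <<'E'
import sys,numpy as np
from plant import arm
x,y,z,w=map(float,sys.argv[1:5]); s=arm.get_state(); p=s["tool_pos"]; a=s["orientation"][2]; r=np.radians(a)
D=np.array([x,y,z])-p
def f(r): return np.round([D[0]*np.cos(r)+D[1]*np.sin(r),D[0]*np.sin(r)-D[1]*np.cos(r),-D[2]],1)
print("t",s["clock"],"at",p.round(1),s["orientation"].round(1),"F",s["wrist_force"].round(1),"w",round(s["width"],3),"\nd(now)",f(r),"turn",round((a-w+180)%360-180,1),"d(after turn)",f(np.radians(w)))
E
python3 go.py 419.8 125.7 260 119.5
```

```text
t 0.1 at [158.7 526.6 404.2] [-179.9   -0.   163.2] F [ 0.  -0.1  0.6] w 1.003 
d(now) [-365.7 -308.4  144.2] turn 43.7 d(after turn) [-477.4   29.8  144.2]
```

```bash
echo '{"increments":[[1, 0, 0, 0, 8.5], [1, 0, 0, 0, 8.5], [1, 0, 0, 0, 8.5], [1, 0, 0, 0, 8.5], [1, 0, 0, 0, 8.5], [1, -40, 2.5, 0, 1.2], [1, -40, 2.5, 0, 0], [1, -40, 2.5, 0, 0], [1, -40, 2.5, 0, 0], [1, -40, 2.5, 0, 0]]}' > rows.txt && python3 -m handwheel rows.txt ; echo '{"increments":[[1, -40, 2.5, 0, 0], [1, -40, 2.5, 0, 0], [1, -40, 2.5, 0, 0], [1, -40, 2.5, 0, 0], [1, -40, 2.5, 0, 0], [1, -40, 2.5, 20, 0], [1, -30, 2.5, 40, 0], [1, 0, 0, 40, 0], [1, 0, 0, 0, 0], [1, 0, 0, 0, 0]]}' > rows.txt && python3 -m handwheel rows.txt; python3 go.py 419.8 125.7 202 119.5
```

```text
clock: 1.1
tool_pos: [269.4, 357.7, 404.5]
orientation: [-180.0, 0.0, 119.5]
wrist_force: [0.0, 0.3, 0.7]
width: 0.996
grip_force: 0.0
clock: 2.1
tool_pos: [417.3, 133.2, 305.5]
orientation: [-180.0, -0.0, 119.5]
wrist_force: [0.2, 0.3, 1.0]
width: 0.997
grip_force: 0.0
t 2.1 at [417.3 133.2 305.5] [-180.    -0.   119.5] F [0.2 0.3 1. ] w 0.997 
d(now) [ -7.7  -1.5 103.5] turn 0.0 d(after turn) [ -7.7  -1.5 103.5]
```

```bash
echo '{"increments":[[1, -7.7, -1.5, 20, 0], [0.6, 0, 0, 35, 0], [0.6, 0, 0, 30, 0], [0.6, 0, 0, 18, 0], [0.6, 0, 0, 0, 0], [0.6, 0, 0, 0, 0]]}' > rows.txt && python3 -m handwheel rows.txt; python3 go.py 419.8 125.7 202 119.5
```

```text
clock: 2.7
tool_pos: [420.3, 126.2, 203.5]
orientation: [179.9, 0.0, 119.6]
wrist_force: [-0.1, -0.3, 0.7]
width: 0.618
grip_force: 0.0
t 2.7 at [420.3 126.2 203.5] [179.9   0.  119.6] F [-0.1 -0.3  0.7] w 0.618 
d(now) [-0.2 -0.7  1.5] turn 0.1 d(after turn) [-0.2 -0.7  1.5]
```

```bash
echo '{"increments":[[0, 0, 0, 0, 0], [0, 0, 0, 0, 0], [0, 0, 0, 0, 0], [0, 0, 0, 0, 0], [0, 0, 0, 0, 0], [0, 0, 0, 0, 0], [0, 0, 0, 0, 0], [0, 0, 0, 0, 0]]}' > rows.txt && python3 -m handwheel rows.txt; python3 go.py 419.8 125.7 202 119.5
```

```text
clock: 3.5
tool_pos: [419.7, 125.5, 202.1]
orientation: [180.0, 0.0, 119.5]
wrist_force: [-2.0, 0.5, 6.6]
width: 0.333
grip_force: 30.0
t 3.5 at [419.7 125.5 202.1] [180.    0.  119.5] F [-2.   0.5  6.6] w 0.333 
d(now) [0.1 0.1 0.1] turn 0.0 d(after turn) [0.1 0.1 0.1]
```

```bash
echo '{"increments":[[0, 0, 0, -10, 0], [0, 0, 0, -30, 0], [0, 0, 0, -45, 0], [0, 0, 0, -45, 0], [0, 0, 0, 0, 0], [0, 0, 0, 0, 0], [0, 0, 0, 0, 0]]}' > rows.txt && python3 -m handwheel rows.txt; python3 go.py 523 -381.5 330 119.5
```

```text
clock: 4.2
tool_pos: [419.3, 125.4, 330.7]
orientation: [-179.9, -0.0, 119.5]
wrist_force: [-0.3, 0.6, -1.1]
width: 0.335
grip_force: 30.0
t 4.2 at [419.3 125.4 330.7] [-179.9   -0.   119.5] F [-0.3  0.6 -1.1] w 0.335 
d(now) [-492.2 -159.5    0.7] turn 0.0 d(after turn) [-492.2 -159.3    0.7]
```

```bash
echo '{"increments":[[0, -20, -6.5, 0, 0], [0, -38, -12.3, 0, 0], [0, -38, -12.3, 0, 0], [0, -38, -12.3, 0, 0], [0, -38, -12.3, 0, 0], [0, -38, -12.3, 0, 0], [0, -38, -12.3, 0, 0], [0, -38, -12.3, 0, 0], [0, -38, -12.3, 0, 0], [0, -38, -12.3, 0, 0]]}' > rows.txt && python3 -m handwheel rows.txt ;echo '{"increments":[[0, -38, -12.3, 0, 0], [0, -38, -12.3, 0, 0], [0, -38, -12.3, 0, 0], [0, -15, -5.3, 0, 0], [0, 0, 0, 0, 0], [0, 0, 0, 0, 0], [0, 0, 0, 0, 0], [0, 0, 0, 0, 0]]}' > rows.txt && python3 -m handwheel rows.txt; python3 - <<'E'
from h import *
from plant import arm
d={n:arm.snapshot(n) for n in("scene","top")}; pickle.dump(d,open("s1.pkl","wb"))
cv2.imwrite("pics/s1.png",np.hstack([big(d["top"]["pixels"],402,160,100,120,4),big(d["scene"]["pixels"],440,220,100,120,4)])[:,:,::-1])
E
python3 go.py 523 -381.5 256 119.5
```

```text
clock: 5.2
tool_pos: [496.0, -249.0, 329.9]
orientation: [-179.9, -0.2, 119.5]
wrist_force: [0.5, 0.7, 0.3]
width: 0.335
grip_force: 30.0
clock: 6.0
tool_pos: [523.0, -379.4, 331.7]
orientation: [-180.0, -0.0, 119.6]
wrist_force: [-0.2, -0.6, -0.3]
width: 0.336
grip_force: 30.0
t 6.1 at [ 523.  -379.7  331.9] [180.    0.  119.6] F [-0.9 -1.1  0.3] w 0.336 
d(now) [-1.6 -0.9 75.9] turn 0.1 d(after turn) [-1.6 -0.9 75.9]
```

View pics/s1.png

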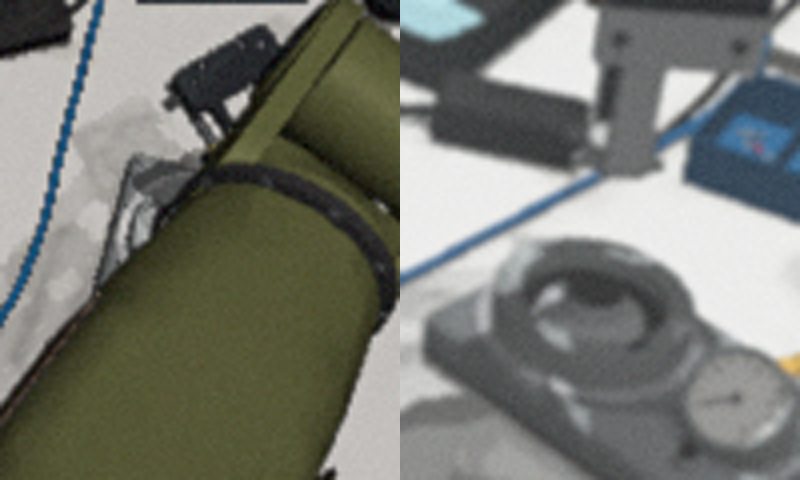

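The top view is blocked by the arm. The scene view shows the gripper holding the watch above the collar, with fingertips at about crop (610,170). I'm lowering it now.

```bash
echo '{"increments":[[0, -1.6, -0.9, 20, 0], [0, 0, 0, 30, 0], [0, 0, 0, 20, 0], [0, 0, 0, 3, 0], [0, 0, 0, 0, 0], [0, 0, 0, 0, 0], [0, 0, 0, 0, 0]]}' > rows.txt && python3 -m handwheel rows.txt; python3 go.py 523 -381.5 255 119.5
```

```text
clock: 6.8
tool_pos: [523.1, -382.3, 260.1]
orientation: [180.0, 0.1, 119.5]
wrist_force: [0.4, -0.2, -1.2]
width: 0.331
grip_force: 30.0
t 6.8 at [ 523.1 -382.3  260.1] [1.800e+02 1.000e-01 1.195e+02] F [ 0.4 -0.2 -1.2] w 0.331 
d(now) [0.7 0.3 5.1] turn 0.0 d(after turn) [0.7 0.3 5.1]
```

```bash
echo '{"increments":[[0, 0.7, 0.3, 2.5, 0], [0, 0, 0, 2, 0], [0, 0, 0, 0, 0], [0, 0, 0, 0, 0], [0, 0, 0, 0, 0]]}' > rows.txt && python3 -m handwheel rows.txt; echo '{"increments":[[0, 0, 0, 1, 0], [0, 0, 0, 0, 0], [0, 0, 0, 0, 0], [0, 0, 0, 0, 0]]}' > rows.txt && python3 -m handwheel rows.txt
```

```text
clock: 7.3
tool_pos: [522.8, -381.4, 254.2]
orientation: [-180.0, -0.0, 119.5]
wrist_force: [-0.6, -0.9, -0.5]
width: 0.333
grip_force: 30.0
clock: 7.7
tool_pos: [522.8, -381.4, 254.1]
orientation: [180.0, 0.0, 119.5]
wrist_force: [-2.9, 3.3, 9.1]
width: 0.336
grip_force: 30.0
```

Contact (9 N). I'll release and lift.

```bash
echo '{"increments":[[0.37, 0, 0, -0.5, 0], [0.42, 0, 0, 0, 0], [0.5, 0, 0, 0, 0], [0.65, 0, 0, 0, 0], [0.65, 0, 0, 0, 0], [0.65, 0, 0, -15, 0], [0.65, 0, 0, -45, 0], [0.65, 0, 0, -45, 0], [1, 0, 0, -40, 0], [1, 0, 0, 0, 0]]}' > rows.txt && python3 -m handwheel rows.txt; python3 go.py 405 331 400 172
```

```text
clock: 8.7
tool_pos: [522.6, -381.2, 406.5]
orientation: [179.8, 0.6, 119.5]
wrist_force: [0.3, -0.1, 0.0]
width: 0.782
grip_force: 0.0
t 8.7 at [ 522.6 -381.2  406.5] [179.8   0.6 119.5] F [ 0.3 -0.1  0. ] w 0.782 
d(now) [677.7 248.6   6.5] turn -52.5 d(after turn) [215.6 688.9   6.5]
```

```bash
echo '{"increments":[[1, 30, 11, 0, 0], [1, 40, 14.7, 0, 0], [1, 40, 14.7, 0, 0], [1, 40, 14.7, 0, 0], [1, 40, 14.7, 0, 0], [1, 40, 14.7, 0, 0], [1, 40, 14.7, 0, 0], [1, 40, 14.7, 0, 0], [1, 40, 14.7, 0, 0], [1, 40, 14.7, 0, 0]]}' > rows.txt && python3 -m handwheel rows.txt ;echo '{"increments":[[1, 40, 14.7, 0, 0], [1, 40, 14.7, 0, 0], [1, 40, 14.7, 0, 0], [1, 40, 14.7, 0, 0], [1, 40, 14.7, 0, 0], [1, 40, 14.7, 0, 0], [1, 40, 14.7, 0, 0], [1, 0, 0, 0, -8.5], [1, 0, 0, 0, -8.5], [1, 0, 0, 0, -8.5]]}' > rows.txt && python3 -m handwheel rows.txt; echo '{"increments":[[1, 0, 0, 0, -8.5], [1, 0, 0, 0, -8.5], [1, 0, 0, 0, -8.5], [1, 0, 0, 0, -1.5], [1, 0, 0, 0, 0]]}' > rows.txt && python3 -m handwheel rows.txt;python3 go.py 405 331 280 172; python3 - <<'E'
from h import *
from plant import arm
d={n:arm.snapshot(n) for n in("scene","top")}; pickle.dump(d,open("s2.pkl","wb"))
cv2.imwrite("pics/s2.png",np.vstack([np.hstack([big(d["top"]["pixels"],427,190,50,50,8),big(d["scene"]["pixels"],462,265,50,50,8)])]+[np.hstack([big(d["top"]["pixels"],172,225,80,40,5),big(d["scene"]["pixels"],160,180,80,40,5)])])[:,:,::-1])
E
```

```text
clock: 9.7
tool_pos: [454.5, 30.1, 399.2]
orientation: [180.0, 0.0, 119.5]
wrist_force: [0.4, -0.2, -0.1]
width: 0.997
grip_force: 0.0
clock: 10.7
tool_pos: [406.5, 323.2, 399.0]
orientation: [-180.0, 0.0, 145.4]
wrist_force: [0.0, -0.2, 0.0]
width: 1.002
grip_force: 0.0
clock: 11.2
tool_pos: [406.8, 322.9, 399.0]
orientation: [180.0, 0.0, 171.9]
wrist_force: [0.9, -0.2, -0.1]
width: 0.998
grip_force: 0.0
t 11.2 at [406.8 322.9 399. ] [180.    0.  171.9] F [ 0.9 -0.2 -0.1] w 0.998 
d(now) [  2.9   7.8 119. ] turn -0.1 d(after turn) [  2.9   7.8 119. ]
```

View pics/s2.png

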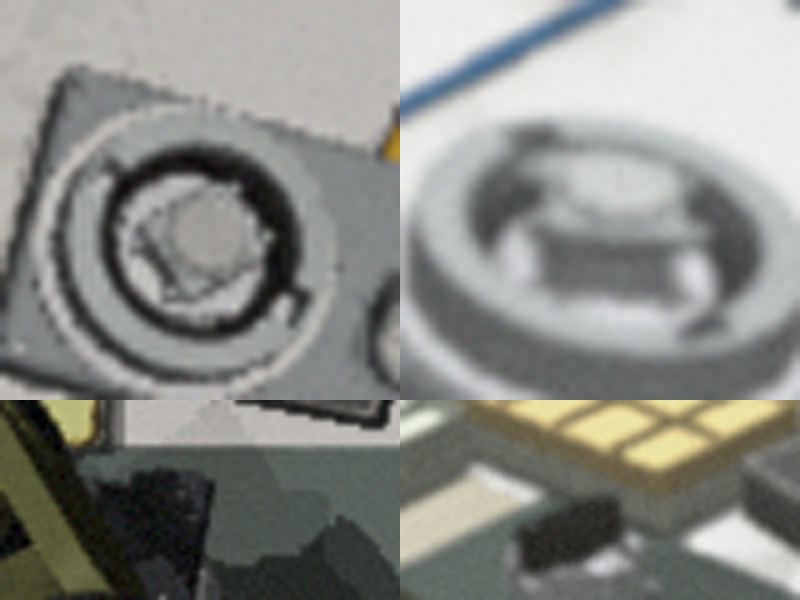

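The watch sits glass up on the rest, glass centre at top crop (210,228) and scene crop (622,185). The slots in the top crop are at (110,165) and (297,305). I'll check how well it's centred.

```bash
python3 - <<'E'
from h import *
d=pickle.load(open("s2.pkl","rb")); T,S=d["top"],d["scene"]
f=lambda x,y,ox,oy:((x+.5)/8-.5+ox,(y+.5)/8-.5+oy)
pr=lambda n,v:print(n,np.round(v,1))
pr("watch top",ray(T,f(210,228,427,190),65)); pr("watch sc",ray(S,f(222,185,462,265),65))
for p in((110,165),(297,305)): pr("slot top",ray(T,f(*p,427,190),52))
for p in((130,135),(308,325)): pr("slot sc",ray(S,f(*p,462,265),52))
# collar outer bright ring / bore circle
for n,s,box in(("bore",T,(438,206,28,30)),):
    g=cv2.cvtColor(s["pixels"],cv2.COLOR_RGB2GRAY); print(g[195:243:2,452]); print(g[218,430:476:2])
# bar in scene (dark), top face
c=blob(S,(180,190,50,45),0,70); P=np.array([ray(S,p,68)[:2] for p in c]); print(P.min(0),P.max(0))
E
```

```text
watch top [ 526.4 -382.2   65. ]
watch sc [ 522.8 -382.4   65. ]
slot top [ 552.3 -351.3   52. ]
slot top [ 500.7 -415.4   52. ]
slot sc [ 545.7 -350.    52. ]
slot sc [ 500.9 -415.8   52. ]
[183 186 184 181 154 152 134  36  33 140 154 153 158 161 136 150 155 130
  49 152 158  83 182 106]
[ 92 184  82 161 157  39 144 101 153 138 156 159 158 155 154  57  19  96
 156 153 131 134 137]
[354.83568169 291.23923979] [428.63229176 340.38561126]
```

```bash
echo '{"increments":[[1, 2.9, 7.8, 20, 0], [0.6, 0, 0, 40, 0], [0.6, 0, 0, 40, 0], [0.5, 0, 0, 25, 0], [0.5, 0, 0, 20, 0], [0.5, 0, 0, 6, 0], [0.5, 0, 0, 0, 0], [0.5, 0, 0, 0, 0]]}' > rows.txt && python3 -m handwheel rows.txt; python3 go.py 405 331 246 172
```

```text
clock: 12.1
tool_pos: [405.3, 331.2, 248.8]
orientation: [179.9, 0.1, 172.0]
wrist_force: [0.4, -0.1, 0.3]
width: 0.503
grip_force: 0.0
t 12.1 at [405.3 331.2 248.8] [1.799e+02 1.000e-01 1.720e+02] F [ 0.4 -0.1  0.3] w 0.503 
d(now) [ 0.3 -0.2  2.8] turn -0.0 d(after turn) [ 0.3 -0.2  2.8]
```

```bash
echo '{"increments":[[0.3, 0, 0, 2, 0], [0.2, 0, 0, 0, 0], [0.1, 0, 0, 0, 0], [0, 0, 0, 0, 0], [0, 0, 0, 0, 0], [0, 0, 0, 0, 0], [0, 0, 0, 0, 0], [0, 0, 0, 0, 0], [0, 0, 0, 0, 0]]}' > rows.txt && python3 -m handwheel rows.txt;echo '{"increments":[[0, 0, 0, -10, 0], [0, 0, 0, -20, 0], [0, 0, 0, -40, 0], [0, 0, 0, -40, 0], [0, 0, 0, -10, 0], [0, 0, 0, 0, 0], [0, 0, 0, 0, 0], [0, 0, 0, 0, 0]]}' > rows.txt && python3 -m handwheel rows.txt; python3 - <<'E'
from h import *
from plant import arm
print(arm.get_state()["tool_pos"])
d={n:arm.snapshot(n) for n in("scene","top")}; pickle.dump(d,open("s3.pkl","wb"))
cv2.imwrite("pics/s3.png",np.hstack([big(d["top"]["pixels"],162,190,80,110,5),big(d["scene"]["pixels"],140,110,80,110,5)])[:,:,::-1])
E
```

```text
clock: 13.0
tool_pos: [405.1, 331.1, 245.9]
orientation: [180.0, 0.0, 172.0]
wrist_force: [-1.4, 2.2, 3.2]
width: 0.146
grip_force: 30.0
clock: 13.8
tool_pos: [405.0, 330.9, 364.0]
orientation: [-179.9, -0.1, 172.0]
wrist_force: [0.1, 0.3, -2.0]
width: 0.148
grip_force: 30.0
[404.962149   330.91806264 363.98343113]
```

View pics/s3.png

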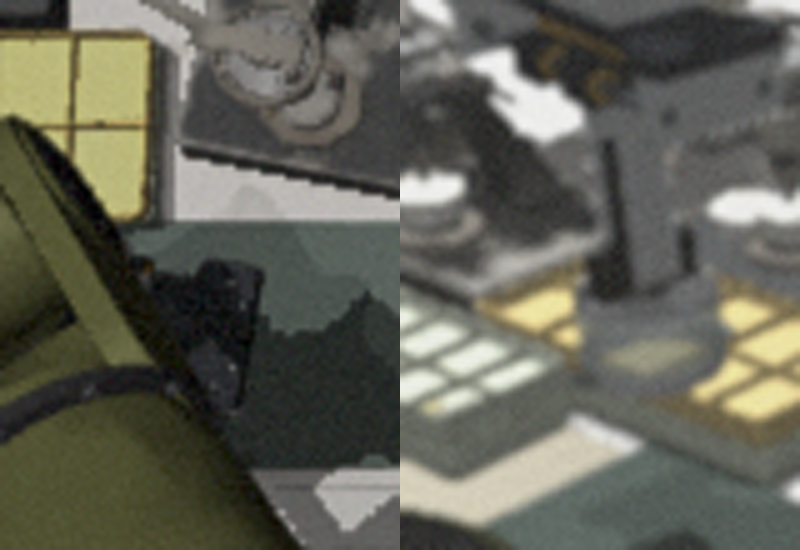

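Scene view: bell hangs upright from the fingers, with its metal disc spanning crop x≈580–730 at y≈300. I'll refine its offset along the bar.

```bash
python3 - <<'E'
from h import *
d=pickle.load(open("s3.pkl","rb")); S=d["scene"]
p=S["pixels"].astype(int)
for r in (170,173,176,180): print(r,[tuple(p[r,c]) [0:3:2] for c in range(172,212)])
for z,n in((162,'disc top'),(156,'disc low'),(120,'rim')):
    q=S["R"]@np.array([405,331,z])+S["t"]; u=S["intrinsics"]@q/q[2]; print(n,u[:2], "radius px",34*573/q[2])
E
python3 go.py 523 -382.2 370 58
```

```text
170 [(np.int64(239), np.int64(164)), (np.int64(232), np.int64(154)), (np.int64(191), np.int64(136)), (np.int64(122), np.int64(103)), (np.int64(97), np.int64(94)), (np.int64(96), np.int64(98)), (np.int64(96), np.int64(98)), (np.int64(85), np.int64(85)), (np.int64(71), np.int64(72)), (np.int64(68), np.int64(69)), (np.int64(69), np.int64(67)), (np.int64(77), np.int64(76)), (np.int64(77), np.int64(79)), (np.int64(78), np.int64(81)), (np.int64(81), np.int64(80)), (np.int64(84), np.int64(86)), (np.int64(83), np.int64(83)), (np.int64(86), np.int64(84)), (np.int64(87), np.int64(85)), (np.int64(91), np.int64(92)), (np.int64(90), np.int64(90)), (np.int64(99), np.int64(97)), (np.int64(98), np.int64(98)), (np.int64(107), np.int64(108)), (np.int64(105), np.int64(108)), (np.int64(104), np.int64(105)), (np.int64(102), np.int64(104)), (np.int64(97), np.int64(101)), (np.int64(97), np.int64(99)), (np.int64(93), np.int64(94)), (np.int64(95), np.int64(92)), (np.int64(112), np.int64(94)), (np.int64(146), np.int64(102)), (np.int64(180), np.int64(117)), (np.int64(199), np.int64(127)), (np.int64(211), np.in
[... 3607 characters left out ...]
t64(104), np.int64(97)), (np.int64(96), np.int64(91)), (np.int64(86), np.int64(88)), (np.int64(95), np.int64(89)), (np.int64(118), np.int64(90)), (np.int64(144), np.int64(95)), (np.int64(169), np.int64(110)), (np.int64(185), np.int64(122)), (np.int64(204), np.int64(134)), (np.int64(222), np.int64(145)), (np.int64(232), np.int64(158))]
disc top [188.52539746 166.78834944] radius px 14.522811221582172
disc low [188.84099764 169.11767486] radius px 14.488578262552089
rim [190.70378946 182.86623604] radius px 14.286522368227542
t 13.9 at [405.  331.  364.4] [-1.799e+02 -1.000e-01  1.720e+02] F [-0.7 -0.5 -1.5] w 0.147 
d(now) [-215.8 -689.9   -5.6] turn 114.0 d(after turn) [-542.3  478.    -5.6]
```

```bash
echo '{"increments":[[0, -6, -19, 0, 0], [0, -12, -38.4, 0, 0], [0, -12, -38.4, 0, 0], [0, -12, -38.4, 0, 0], [0, -12, -38.4, 0, 0], [0, -12, -38.4, 0, 0], [0, -12, -38.4, 0, 0], [0, -12, -38.4, 0, 0], [0, -12, -38.4, 0, 0], [0, -12, -38.4, 0, 0]]}' > rows.txt && python3 -m handwheel rows.txt ;echo '{"increments":[[0, -12, -38.4, 0, 0], [0, -12, -38.4, 0, 0], [0, -12, -38.4, 0, 0], [0, -12, -38.4, 0, 0], [0, -12, -38.4, 0, 0], [0, -12, -38.4, 0, 0], [0, -12, -38.4, 0, 0], [0, -12, -38.4, 0, 0], [0, -6, -18, 0, 0], [0, 0, 0, 0, 0]]}' > rows.txt && python3 -m handwheel rows.txt; python3 go.py 523 -382.2 365 58
```

```text
clock: 14.9
tool_pos: [467.3, -47.5, 365.1]
orientation: [180.0, -0.1, 172.0]
wrist_force: [0.6, 1.3, -2.1]
width: 0.142
grip_force: 30.0
clock: 15.9
tool_pos: [523.0, -384.3, 363.9]
orientation: [180.0, -0.1, 171.9]
wrist_force: [-0.8, 0.2, -2.8]
width: 0.147
grip_force: 30.0
t 15.9 at [ 523.  -384.3  363.9] [ 1.800e+02 -1.000e-01  1.719e+02] F [-0.8  0.2 -2.8] w 0.147 
d(now) [ 0.3  2.1 -1.1] turn 113.9 d(after turn) [ 1.8 -1.1 -1.1]
```

```bash
echo '{"increments":[[0, 0, 0, 0, 8], [0, 0, 0, 0, 8], [0, 0, 0, 0, 8], [0, 0, 0, 0, 8], [0, 0, 0, 0, 8], [0, 0, 0, 0, 8], [0, 0, 0, 0, 8], [0, 0, 0, 0, 8], [0, 0, 0, 0, 8], [0, 0, 0, 0, 8]]}' > rows.txt && python3 -m handwheel rows.txt; echo '{"increments":[[0, 0, 0, 0, 8], [0, 0, 0, 0, 8], [0, 0, 0, 0, 8], [0, 0, 0, 0, 8], [0, 0, 0, 0, 2], [0, 0, 0, 0, 0], [0, 0, 0, 0, 0], [0, 0, 0, 0, 0]]}' > rows.txt && python3 -m handwheel rows.txt;python3 go.py 523 -382.2 300 58
```

```text
clock: 16.9
tool_pos: [523.4, -381.2, 365.0]
orientation: [-179.9, -0.1, 91.7]
wrist_force: [-0.4, -0.0, -1.2]
width: 0.146
grip_force: 30.0
clock: 17.7
tool_pos: [523.3, -381.8, 365.5]
orientation: [-180.0, -0.0, 58.1]
wrist_force: [0.9, -0.0, -1.5]
width: 0.143
grip_force: 30.0
t 17.7 at [ 523.3 -381.8  365.5] [-180.    -0.    58.1] F [ 0.9 -0.  -1.5] w 0.143 
d(now) [-0.5 -0.  65.5] turn 0.1 d(after turn) [-0.5 -0.  65.5]
```

```bash
echo '{"increments":[[0, -0.5, 0, 20, 0], [0, 0, 0, 20, 0], [0, 0, 0, 10, 0], [0, 0, 0, 3, 0], [0, 0, 0, 0, 0], [0, 0, 0, 0, 0]]}' > rows.txt && python3 -m handwheel rows.txt; python3 - <<'E'
from h import *
from plant import arm
print(arm.get_state()["tool_pos"])
S=arm.snapshot("scene"); pickle.dump(S,open("s4.pkl","wb"))
cv2.imwrite("pics/s4.png",big(S["pixels"],440,210,100,110,5)[:,:,::-1])
E
```

```text
clock: 18.3
tool_pos: [523.1, -382.6, 313.7]
orientation: [179.9, 0.0, 58.0]
wrist_force: [-0.8, -0.3, -2.4]
width: 0.148
grip_force: 30.0
[ 523.12831517 -382.5755491   313.73604876]
```

View pics/s4.png

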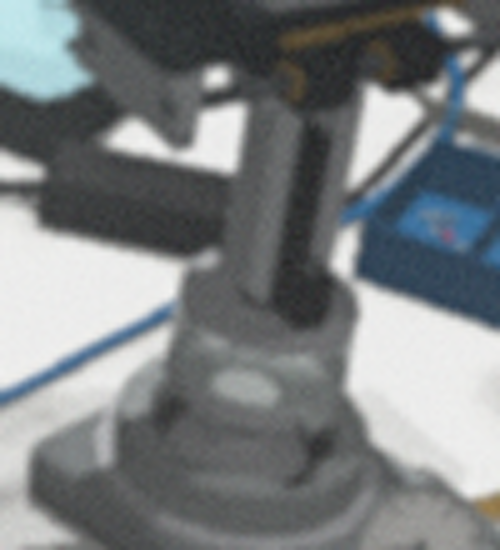

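The cup is centred over the collar: crop mid about 259 against 260 predicted, with the slot marks at (172,410) and (318,445). I'll descend and feel for contact.

```bash
echo '{"increments":[[0, 0, 0, 8, 0], [0, 0, 0, 6, 0], [0, 0, 0, 3, 0], [0, 0, 0, 0, 0], [0, 0, 0, 0, 0], [0, 0, 0, 0, 0]]}' > rows.txt && python3 -m handwheel rows.txt; echo '{"increments":[[0, 0, 0, 2, 0], [0, 0, 0, 1, 0], [0, 0, 0, 0, 0], [0, 0, 0, 0, 0], [0, 0, 0, 0, 0]]}' > rows.txt && python3 -m handwheel rows.txt
```

```text
clock: 18.95
tool_pos: [523.1, -382.5, 296.0]
orientation: [180.0, 0.0, 58.0]
wrist_force: [1.2, 1.0, -2.1]
width: 0.145
grip_force: 30.0
clock: 19.45
tool_pos: [523.0, -382.5, 292.7]
orientation: [180.0, 0.0, 58.0]
wrist_force: [-0.0, 0.1, -1.7]
width: 0.148
grip_force: 30.0
```

```bash
echo '{"increments":[[0, 0, 0, 1, 0], [0, 0, 0, 0, 0], [0, 0, 0, 0, 0], [0, 0, 0, 0, 0]]}' > rows.txt && python3 -m handwheel rows.txt; echo '{"increments":[[0, 0, 0, 0.7, 0], [0, 0, 0, 0, 0], [0, 0, 0, 0, 0], [0, 0, 0, 0, 0]]}' > rows.txt && python3 -m handwheel rows.txt;echo '{"increments":[[0, 0, 0, 0.5, 0], [0, 0, 0, 0, 0], [0, 0, 0, 0, 0], [0, 0, 0, 0, 0]]}' > rows.txt && python3 -m handwheel rows.txt
```

```text
clock: 19.85
tool_pos: [523.0, -382.5, 291.7]
orientation: [180.0, 0.0, 58.0]
wrist_force: [0.4, -0.3, -2.2]
width: 0.151
grip_force: 30.0
clock: 20.25
tool_pos: [523.0, -382.5, 291.0]
orientation: [-180.0, 0.0, 58.0]
wrist_force: [0.3, 0.7, -1.7]
width: 0.146
grip_force: 30.0
clock: 20.65
tool_pos: [523.0, -382.5, 290.7]
orientation: [180.0, 0.0, 58.0]
wrist_force: [-1.2, -0.3, 2.0]
width: 0.149
grip_force: 30.0
```

Contact at TCP z≈290.8, so the lugs are lying on the collar. I'll turn clockwise until they drop.

```bash
for i in 1; do echo '{"increments":[[0, 0, 0, 0, 1], [0, 0, 0, 0, 0], [0, 0, 0, 0, 0]]}' > rows.txt && python3 -m handwheel rows.txt|egrep 'pos|force'; echo '{"increments":[[0, 0, 0, 0, 1], [0, 0, 0, 0, 0], [0, 0, 0, 0, 0]]}' > rows.txt && python3 -m handwheel rows.txt|egrep 'pos|force';echo '{"increments":[[0, 0, 0, 0, 1], [0, 0, 0, 0, 0], [0, 0, 0, 0, 0]]}' > rows.txt && python3 -m handwheel rows.txt|egrep 'pos|force';echo '{"increments":[[0, 0, 0, 0, 1], [0, 0, 0, 0, 0], [0, 0, 0, 0, 0]]}' > rows.txt && python3 -m handwheel rows.txt|egrep 'pos|force';echo '{"increments":[[0, 0, 0, 0, 1], [0, 0, 0, 0, 0], [0, 0, 0, 0, 0]]}' > rows.txt && python3 -m handwheel rows.txt|egrep 'pos|ori|force'; done
```

```text
tool_pos: [523.0, -382.5, 290.6]
wrist_force: [0.5, -0.6, 1.1]
grip_force: 30.0
tool_pos: [523.0, -382.5, 290.3]
wrist_force: [-0.0, -0.2, -1.6]
grip_force: 30.0
tool_pos: [523.0, -382.5, 290.4]
wrist_force: [-0.3, 0.0, -2.6]
grip_force: 30.0
tool_pos: [523.0, -382.5, 290.5]
wrist_force: [0.8, -0.1, -1.5]
grip_force: 30.0
tool_pos: [523.0, -382.5, 290.5]
orientation: [180.0, 0.0, 53.0]
wrist_force: [0.1, -0.9, -1.2]
grip_force: 30.0
```

```bash
echo '{"increments":[[0, 0, 0, 0.6, 0.5], [0, 0, 0, 0, 0], [0, 0, 0, 0, 0]]}' > rows.txt && python3 -m handwheel rows.txt|egrep 'pos|force'; echo '{"increments":[[0, 0, 0, 0.6, 0], [0, 0, 0, 0, 0], [0, 0, 0, 0, 0]]}' > rows.txt && python3 -m handwheel rows.txt
```

```text
tool_pos: [523.0, -382.5, 289.9]
wrist_force: [0.1, 0.0, -1.5]
grip_force: 30.0
clock: 22.75
tool_pos: [523.0, -382.5, 289.2]
orientation: [-180.0, 0.0, 52.5]
wrist_force: [0.2, -0.2, -2.0]
width: 0.144
grip_force: 30.0
```

```bash
echo '{"increments":[[0, 0, 0, 1.2, 0], [0, 0, 0, 0, 0], [0, 0, 0, 0, 0]]}' > rows.txt && python3 -m handwheel rows.txt|egrep 'pos|force'; echo '{"increments":[[0, 0, 0, 1.2, 0], [0, 0, 0, 0, 0], [0, 0, 0, 0, 0]]}' > rows.txt && python3 -m handwheel rows.txt|egrep 'pos|force'; echo '{"increments":[[0, 0, 0, 1, 0], [0, 0, 0, 0, 0], [0, 0, 0, 0, 0]]}' > rows.txt && python3 -m handwheel rows.txt
```

```text
tool_pos: [523.0, -382.5, 288.0]
wrist_force: [-0.3, -0.9, -3.0]
grip_force: 30.0
tool_pos: [523.0, -382.5, 286.8]
wrist_force: [-0.5, 0.3, -1.4]
grip_force: 30.0
clock: 23.65
tool_pos: [523.0, -382.5, 285.9]
orientation: [180.0, 0.0, 52.5]
wrist_force: [-1.0, 0.9, -1.2]
width: 0.144
grip_force: 30.0
```

```bash
echo '{"increments":[[0, 0, 0, 1, 0], [0, 0, 0, 0, 0], [0, 0, 0, 0, 0]]}' > rows.txt && python3 -m handwheel rows.txt|egrep 'pos|force'; echo '{"increments":[[0, 0, 0, 2, 0], [0, 0, 0, 0, 0], [0, 0, 0, 0, 0]]}' > rows.txt && python3 -m handwheel rows.txt|egrep 'pos|force'; echo '{"increments":[[0, 0, 0, 2, 0], [0, 0, 0, 0, 0], [0, 0, 0, 0, 0]]}' > rows.txt && python3 -m handwheel rows.txt|egrep 'pos|force'; echo '{"increments":[[0, 0, 0, 1.5, 0], [0, 0, 0, 0, 0], [0, 0, 0, 0, 0]]}' > rows.txt && python3 -m handwheel rows.txt
```

```text
tool_pos: [523.0, -382.5, 285.4]
wrist_force: [-3.0, 2.0, 5.4]
grip_force: 30.0
tool_pos: [523.0, -382.5, 283.3]
wrist_force: [-2.1, 1.8, 5.6]
grip_force: 30.0
tool_pos: [523.0, -382.5, 281.4]
wrist_force: [-2.8, 3.8, 8.2]
grip_force: 30.0
clock: 24.85
tool_pos: [523.0, -382.5, 280.2]
orientation: [180.0, 0.0, 52.5]
wrist_force: [-3.3, 2.4, 9.4]
width: 0.147
grip_force: 30.0
```

```bash
echo '{"increments":[[0, 0, 0, 1.4, 0], [0, 0, 0, 0, 0], [0, 0, 0, 0, 0]]}' > rows.txt && python3 -m handwheel rows.txt|egrep 'pos|force'; echo '{"increments":[[0, 0, 0, 0.4, 2], [0, 0, 0, 0, 2], [0, 0, 0, 0, 2], [0, 0, 0, 0, 0], [0, 0, 0, 0, 0]]}' > rows.txt && python3 -m handwheel rows.txt|egrep 'pos|ori|force'; python3 - <<'E'
from plant import arm
print(arm.get_state()["torque"])
E
```

```text
tool_pos: [523.0, -382.5, 278.9]
wrist_force: [-4.1, 4.0, 10.1]
grip_force: 30.0
tool_pos: [523.3, -382.7, 279.0]
orientation: [179.8, -0.0, 46.5]
wrist_force: [-0.4, 0.1, 9.8]
grip_force: 30.0
[0.06924388 0.4078063  0.09096549]
```

```bash
echo '{"increments":[[0, 0, 0, 0, 4], [0, 0, 0, 0, 4], [0, 0, 0, 0, 4], [0, 0, 0, 0, 4], [0, 0, 0, 0, 4], [0, 0, 0, 0, 4], [0, 0, 0, 0, 4], [0, 0, 0, 0, 4]]}' > rows.txt && python3 -m handwheel rows.txt|egrep 'pos|ori|force'; echo '{"increments":[[0, 0, 0, 0, 4], [0, 0, 0, 0, 4], [0, 0, 0, 0, 4], [0, 0, 0, 0, 4], [0, 0, 0, 0, 4], [0, 0, 0, 0, 4], [0, 0, 0, 0, 4], [0, 0, 0, 0, 0]]}' > rows.txt && python3 -m handwheel rows.txt|egrep 'pos|ori|force'; python3 - <<'E'
from plant import arm
print(arm.get_state()["torque"])
E
```

```text
tool_pos: [523.3, -382.8, 279.1]
orientation: [179.8, -0.1, 14.4]
wrist_force: [-0.2, -0.1, 10.4]
grip_force: 30.0
tool_pos: [523.3, -382.8, 279.1]
orientation: [179.9, -0.2, -13.6]
wrist_force: [-0.6, 0.7, 10.3]
grip_force: 30.0
[0.13009704 0.20890672 0.11958337]
```

Free so far (yaw -13.6°). I'm turning slowly to the stop and watching the torque.

```bash
cat > q.py <<'E'
from plant import arm
s=arm.get_state();print(s["clock"],s["tool_pos"].round(2),"yaw",s["orientation"][2].round(2),s["wrist_force"].round(1),"Mz",s["torque"].round(2))
E
r(){ python3 q.py; }
echo '{"increments":[[0, 0, 0, 0, 2], [0, 0, 0, 0, 2], [0, 0, 0, 0, 2], [0, 0, 0, 0, 0], [0, 0, 0, 0, 0]]}' > rows.txt && python3 -m handwheel rows.txt>/dev/null; r
echo '{"increments":[[0, 0, 0, 0, 1.5], [0, 0, 0, 0, 0], [0, 0, 0, 0, 0]]}' > rows.txt && python3 -m handwheel rows.txt>/dev/null; r
echo '{"increments":[[0, 0, 0, 0, 1.5], [0, 0, 0, 0, 0], [0, 0, 0, 0, 0]]}' > rows.txt && python3 -m handwheel rows.txt>/dev/null; r
echo '{"increments":[[0, 0, 0, 0, 1], [0, 0, 0, 0, 0], [0, 0, 0, 0, 0]]}' > rows.txt && python3 -m handwheel rows.txt>/dev/null; r
```

```text
27.75 [ 523.32 -382.78  279.07] yaw -19.48 [-0.1 -0.1  9.8] Mz [0.12 0.24 0.1 ]
28.05 [ 523.32 -382.78  279.08] yaw -20.98 [-0.1  0.4 10.9] Mz [0.15 0.19 0.08]
28.35 [ 523.31 -382.78  279.09] yaw -22.48 [0.1 0.1 9.8] Mz [0.14 0.21 0.14]
28.65 [ 523.31 -382.78  279.08] yaw -23.48 [ 0.7 -0.4  9.3] Mz [0.14 0.24 0.17]
```

```bash
r(){ python3 q.py; }
echo '{"increments":[[0, 0, 0, 0, 1], [0, 0, 0, 0, 0], [0, 0, 0, 0, 0]]}' > rows.txt && python3 -m handwheel rows.txt>/dev/null; r
echo '{"increments":[[0, 0, 0, 0, 1], [0, 0, 0, 0, 0], [0, 0, 0, 0, 0]]}' > rows.txt && python3 -m handwheel rows.txt>/dev/null; r
echo '{"increments":[[0, 0, 0, 0, 1], [0, 0, 0, 0, 0], [0, 0, 0, 0, 0]]}' > rows.txt && python3 -m handwheel rows.txt>/dev/null; r
```

```text
28.95 [ 523.3  -382.8   279.08] yaw -24.48 [-0.9  0.8 10.4] Mz [0.14 0.28 0.15]
29.25 [ 523.3  -382.78  279.09] yaw -25.48 [-0.6  0.2  9.9] Mz [0.12 0.2  0.2 ]
29.55 [ 523.32 -382.77  279.05] yaw -26.48 [ 0.2 -0.3  9.3] Mz [0.18 0.24 0.14]
```

```bash
r(){ python3 q.py; }
echo '{"increments":[[0, 0, 0, 0, 0.8], [0, 0, 0, 0, 0], [0, 0, 0, 0, 0]]}' > rows.txt && python3 -m handwheel rows.txt>/dev/null; r
echo '{"increments":[[0, 0, 0, 0, 0.8], [0, 0, 0, 0, 0], [0, 0, 0, 0, 0]]}' > rows.txt && python3 -m handwheel rows.txt>/dev/null; r
echo '{"increments":[[0, 0, 0, 0, 0.8], [0, 0, 0, 0, 0], [0, 0, 0, 0, 0]]}' > rows.txt && python3 -m handwheel rows.txt>/dev/null; r
```

```text
29.85 [ 523.33 -382.76  279.11] yaw -27.27 [-0.6  0.   9.5] Mz [0.13 0.26 0.19]
30.15 [ 523.4  -382.69  279.1 ] yaw -28.06 [-0.3  0.4 10.2] Mz [0.22 0.16 0.31]
30.45 [ 523.47 -382.6   279.09] yaw -28.85 [0.5 0.5 9.5] Mz [ 0.28 -0.02  0.41]
```

```bash
r(){ python3 q.py; }
echo '{"increments":[[0, 0, 0, 0, 0.6], [0, 0, 0, 0, 0], [0, 0, 0, 0, 0]]}' > rows.txt && python3 -m handwheel rows.txt>/dev/null; r
echo '{"increments":[[0, 0, 0, -1.5, -0.3], [0, 0, 0, 0, 0], [0, 0, 0, 0, 0]]}' > rows.txt && python3 -m handwheel rows.txt>/dev/null; r
echo '{"increments":[[0, 0, 0, -1, 0], [0, 0, 0, 0, 0], [0, 0, 0, 0, 0]]}' > rows.txt && python3 -m handwheel rows.txt>/dev/null; r
```

```text
30.75 [ 523.54 -382.5   279.09] yaw -29.44 [0.4 1.  9.6] Mz [ 0.39 -0.12  0.42]
31.05 [ 523.52 -382.48  280.41] yaw -29.15 [3.3 1.4 8. ] Mz [ 0.34 -0.17  0.4 ]
31.35 [ 523.52 -382.5   281.19] yaw -29.15 [3.1 1.4 6.4] Mz [ 0.25 -0.4   0.39]
```

```bash
r(){ python3 q.py; }
echo '{"increments":[[0, 0, 0, -0.8, 0], [0, 0, 0, 0, 0], [0, 0, 0, 0, 0]]}' > rows.txt && python3 -m handwheel rows.txt>/dev/null; r
echo '{"increments":[[0, 0, 0, -0.8, 0], [0, 0, 0, 0, 0], [0, 0, 0, 0, 0]]}' > rows.txt && python3 -m handwheel rows.txt>/dev/null; r
```

```text
31.65 [ 523.48 -382.5   281.75] yaw -29.16 [4.7 0.5 6.9] Mz [ 0.12 -0.83  0.41]
31.95 [ 523.45 -382.48  282.4 ] yaw -29.16 [5.4 0.3 5.4] Mz [ 0.15 -0.83  0.32]
```

```bash
r(){ python3 q.py; }
echo '{"increments":[[0, 0, 0, -0.5, 0], [0, 0, 0, 0, 0], [0, 0, 0, 0, 0]]}' > rows.txt && python3 -m handwheel rows.txt>/dev/null; r
echo '{"increments":[[0, 0, 0, -0.3, 0], [0, 0, 0, 0, 0], [0, 0, 0, 0, 0]]}' > rows.txt && python3 -m handwheel rows.txt>/dev/null; r
```

```text
32.25 [ 523.45 -382.45  282.75] yaw -29.16 [ 5.7 -0.9  5.1] Mz [ 0.14 -0.92  0.36]
32.55 [ 523.46 -382.43  282.84] yaw -29.16 [6.6 0.  2. ] Mz [ 0.03 -1.03  0.38]
```

Fz has dropped, so the lugs are seated at about 39 mm. I'll open gently and retreat.

```bash
echo '{"increments":[[0.2, 0, 0, 0, 0], [0.25, 0, 0, 0, 0], [0.35, 0, 0, 0, 0], [0.4, 0, 0, 0, 0], [0.4, 0, 0, 0, 0], [0.4, 0, 0, -10, 0], [0.4, 0, 0, -25, 0], [0.4, 0, 0, -45, 0], [0.4, 0, 0, -45, 0], [0.4, 0, 0, 0, 0]]}' > rows.txt && python3 -m handwheel rows.txt; python3 go.py 405 100 420 -29
```

```text
clock: 33.55
tool_pos: [522.9, -382.3, 415.4]
orientation: [179.9, -0.6, -29.2]
wrist_force: [-0.6, 0.6, 0.2]
width: 0.4
grip_force: 0.0
t 33.55 at [ 522.9 -382.3  415.4] [179.9  -0.6 -29.2] F [-0.6  0.6  0.2] w 0.4 
d(now) [-338.  -363.7   -4.6] turn -0.2 d(after turn) [-336.9 -364.7   -4.6]
```

Moving the arm aside to check the result.

```bash
echo '{"increments":[[0.4, -28, -30, 0, 0], [0.4, -28, -30, 0, 0], [0.4, -28, -30, 0, 0], [0.4, -28, -30, 0, 0], [0.4, -28, -30, 0, 0], [0.4, -28, -30, 0, 0], [0.4, -28, -30, 0, 0], [0.4, -28, -30, 0, 0], [0.4, -28, -30, 0, 0], [0.4, 0, 0, 0, 0]]}' > rows.txt && python3 -m handwheel rows.txt; python3 - <<'E'
from h import *
from plant import arm
d={n:arm.snapshot(n) for n in("scene","top")}
cv2.imwrite("pics/s5.png",np.hstack([big(d["top"]["pixels"],415,170,80,100,5),big(d["scene"]["pixels"],440,240,80,100,5)])[:,:,::-1])
E
```

```text
clock: 34.55
tool_pos: [433.5, -20.8, 408.1]
orientation: [-180.0, -0.0, -29.0]
wrist_force: [-0.4, -0.8, 0.1]
width: 0.401
grip_force: 0.0
```

View pics/s5.png

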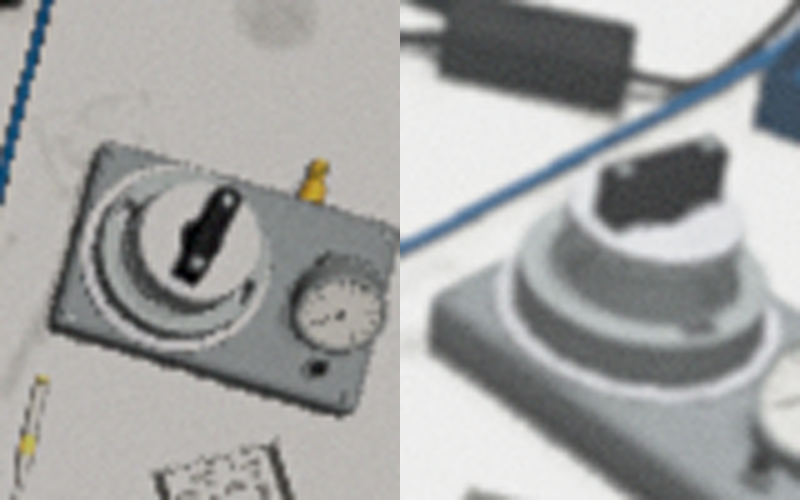

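The bell is upright and centred in the collar. Its bar runs from about (190,270) to (228,195) in the top crop, about 10° off the tester's x axis, and the lugs are away from the slots at (130,203) and (250,290). I'm handing the job in.

```bash
python3 -c "
from plant import arm
print(arm.finish_job())"
```

```text
the job is handed in; nothing more can be done
None
```

I handed the job in at about 35 s: the watch case lies glass up on the rest, and the bell is over it, turned clockwise to the stop, with its lugs up in the locking notches (about 39 mm by the arm's reading); the hand-in gave no verdict.

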